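Index the sample carousel by one station

ROBOT

A 7-joint arm with a two-finger parallel gripper is mounted at the origin on the work surface. World frame = base frame: x ahead of the robot, y to its left, z up, the work surface at z = 0. Lengths are in mm, angles in rad, forces in N, time in s.
With the tool pointing down it reaches from about 425 to 1025 mm from the base axis. Payload 9.4 kg.
Tool frame: the origin (TCP) lies midway between the tips of the shut fingers; the grasp point (between the pads) lies bot.pinch_z behind it (bot.pinch_z is the distance from the TCP to the grasp point, in mm); z points along the fingers, y is the line along which they close (so a half turn about z gives the same grasp; the last joint's range is limited). The gripper opens to 93 mm and grips with 3 to 60 N. Pads are 15 mm wide; open, the fingers measure 128 mm over their backs; the gripper's body (75 mm by 188 mm) begins 65 mm behind the grasp point.
Start: joints at [-1.303, 0.599, -0.003, 1.599, 0.002, 0.943, -0.08], TCP at [245.061, 682.326, 218.618] pointing down, gripper open.
Joint ranges: [-2.57, 2.57], [-0.35, 1.97], [-1.29, 1.29], [0.11, 2.56], [-1.05, 4.19], [0.11, 1.86], [-2.63, 2.63]. Speed limits (rad/s): [2.22, 2.22, 3.01, 3.01, 3.14, 3.14, 3.14].

INTERFACE

Orientations are given as [roll, pitch, yaw] about the fixed x, y, z axes, in that order (R = Rz(yaw) Ry(pitch) Rx(roll)).
In Python, from bench import bot gives the robot as it stands. The module is installed in compiled form; this text tells all that it offers.
- The arm moves only by the tool servo_tool, never from a script. Its argument "moves" is a list of rows, each an object of numbers: "x", "y", "z": the shift along the world's x, y, z each as a share of 0.03 m, from -1 to 1; "rx", "ry", "rz": the turn, a rotation vector about the world's x, y, z each as a share of 0.1 rad, from -1 to 1. In form: [{"x": .., "y": .., "z": .., "rx": .., "ry": .., "rz": ..}, ...]. A call has 1 to 8 rows; each row shifts and turns the commanded pose from where the row before left it; what a row does not reach is not made up. A row lasts 1/10 s, in which the tool goes at most 50 mm and 8.59 degrees, less where a joint would pass 70% of its speed; a pose out of reach is approached as far as the arm can. A call with a number of a shift or a turn outside -1 to 1 is refused whole. A call with a gripper value outside its range is refused whole. "fingers" is the closure, from 0 (fully open) to 1 (shut), set as the call begins (left out, the last holds). The fingers move at their own pace and stop on an object; "squeeze" is the grip in N (left out, the last holds). Time passes only in rows, so rows that do not move let the fingers close. It gives the time, the measured TCP pose, the force, the opening and the grip force at its end, in the units of the state.
- bot.get_state(): the state, without advancing time (a new reading comes with each control period).
- bot.grab_frame(name): name is "side" or "top"; returns the picture (400x640x3 uint8, red, green, blue); there is no depth.
- bot.get_calibration(name): a dict with "intrinsics" (3x3 intrinsics, pixels), "D" ([k1, k2, p1, p2, k3] as OpenCV has them; the pictures are not rectified), "rvec" (rotation vector, rad) and "tvec" (3), from world to camera coordinates, as OpenCV has them. Camera axes: x right, y down, z forward; pixel columns grow to the right and rows downward; lengths in mm; the calibration is good to about 2 mm. A picture is of the moment at which its call begins. get_calibration takes no time and is no camera call.
- bot.job_done(): hands the job in; it is judged then, once.
Trained networks look in the newest picture that a camera, given by its name, has taken for a name from the list of things; names that differ only in an ending like _2 or _b are one class to them, and where a whole thing is asked for, a point or a joint stands for the part that bears it (a point fixed in the world has none). Each returns a list of dicts, best first, with "confidence" (0 to 1); they miss things now and then, are a little off and sometimes report something else, mostly with a low value. They report only what shows in the picture. A call takes as long as a camera call.
- bot.masks_of(camera, thing): "pixels" (400x640 bool, what is visible of it) and "extent" ([left, top, width, height] in pixels, round what is visible of it).
The state is a dict: "t": time; "joint_positions": joint angles; "qvel": joint speeds; "effort": joint torques, N m; "eef_pos": TCP position; "tcp_rot": TCP orientation; "force": force on the tool from outside, world axes, zero at the start; "wrist_torque": the same for the moment, N m; "grip_width": opening from 0.0 (shut) to 1.0 (fully open); "grasp_force": force on a finger pad.
Only numpy, scipy, OpenCV 4.12 (cv2) and the standard library are available. Lean on these libraries where they do the work, as an engineer would, in place of code of your own. Each camera call takes 0.05 s, during which the arm holds its last target. There are 200 camera calls.

TASK

Bring the next tube in front of the reader: press in the carousel's spring plunger, turn the turntable clockwise (seen from above) by one station, and let the plunger spring back up fully into the very next notch, without running on past it. Leave the tubes standing in their sockets and everything else on the bench where it is.

Things in the scene. Friction and masses are not known exactly. Their poses are not given: they have to be found in the camera images.
- carousel: fixed base of the sample carousel: grey round foot of 320 mm diameter. Origin on the vertical turning axis at bench level. The round deck (196 mm diameter) turns above its index plate. On the base's own +x, 139 to 195 mm from the axis, stands the white tube reader, top 129 mm above the bench.
- next_notch (a point): fixed point: the open mouth of the next notch, 127 mm from the axis at plate top, z = 50 mm. The fixed horizontal aluminium index plate (254 mm across) has six notches, 15 mm wide, 60 degrees apart, open to the outside, seen from above around the deck; the plunger starts in one and must end in this one.
- turntable (a joint): angle of the turntable in rad: 0 at the start, growing clockwise as seen from above; the next notch is at 1.047 (60 degrees); about 0.01 rad of play either way in a notch. It turns lightly (about 0.06 N m) and stays where it is left.
- plunger (a joint): how far the spring plunger is pressed in, m: 0 = fully up, 0.014 = on its stop; 4 N starts it, 7.5 N at the stop. Up, its steel dog sits in a notch and locks the turntable; pressed 10 mm or more, the dog is below the plate and the table is free. Between notches the plate keeps it down about 10 mm; let go within about 3 mm of a notch's middle it springs up.
- knob_top (a point): centre of the flat top of the plunger's black round knob (40 mm diameter, 14 mm thick), 104 mm above the bench when up. The plunger stands upright at the end of the turntable's aluminium arm, 142 mm from the axis, goes straight down when pressed, and turns with the table. A finger pressing it can drag it round by friction.
- deck (a point): point on the turning axis at the top of the deck, 66 mm above the bench; turns with the turntable. A steel hub of 28 mm diameter rises 50 mm from it.
- tube_a_mid (a point): middle of a loose capped sample tube, 16 mm over the cap, 78 mm tall, standing upright in a square socket of the deck 70 mm from the axis; middle 105 mm above the bench
- tube_b_mid (a point): middle of a loose capped sample tube, 16 mm over the cap, 78 mm tall, standing upright in a square socket of the deck 70 mm from the axis; middle 105 mm above the bench
- tube_c_mid (a point): middle of a loose capped sample tube, 16 mm over the cap, 78 mm tall, standing upright in a square socket of the deck 70 mm from the axis; middle 105 mm above the bench
- tube_d_mid (a point): middle of a loose capped sample tube, 16 mm over the cap, 78 mm tall, standing upright in a square socket of the deck 70 mm from the axis; middle 105 mm above the bench
- brown_bottle_mid (a point): brown plastic reagent bottle, 84 mm diameter, 190 mm tall; point at mid-height
- vial_1_mid (a point): small stoppered glass jar, 48 mm diameter, 85 mm tall; point at mid-height
- vial_2_mid (a point): second small glass jar, same size; point at mid-height
- tape_roll_mid (a point): roll of tape lying flat, 64 mm diameter, 24 mm high; point at mid-height
- carton_mid (a point): small carton, 50 x 70 x 90 mm high; point at mid-height
- bowl_mid (a point): small blue plastic bowl, 110 mm diameter, 50 mm high; point at mid-height

How it is judged (in metres and radians):
On the way, in this order (a step that is already met when the one before it is completed fails the run):
1. the plunger is pressed in at the starting notch, unlocking the turntable (value of joint plunger above 0.009 m and value of joint turntable between -0.08 and 0.08 rad), for 0.05 s.
2. the turntable is turned clockwise away from the starting notch (value of joint turntable above 0.3 rad), for 0.05 s.
3. the plunger has sprung back up in the next notch (value of joint turntable between 1.007 and 1.087 rad and value of joint plunger below 0.002 m), for 0.2 s.
At the end, for the whole second after the job is handed in: The turntable stands one notch clockwise of its start (60 degrees, within 0.04 rad), at rest, with the plunger sprung up (less than 2 mm pressed); the four tubes stand in their sockets (tilt under 0.3 rad, not raised by 7 mm) and the other loose things are within 30 mm of where they were (all of step 3 and velocity of joint turntable between -0.05 and 0.05 rad/s and angle between each of tube_a_mid, tube_b_mid, tube_c_mid, tube_d_mid's own z axis and vertical below 0.3 rad and height (world z) of each of tube_a_mid, tube_b_mid, tube_c_mid, tube_d_mid below 0.112 m and distance of each of brown_bottle_mid, vial_1_mid, vial_2_mid, tape_roll_mid, carton_mid, bowl_mid from where it was at the start of the episode below 0.03 m); the robot touches nothing.
It fails at once if the turntable is turned well past the next notch (by more than 15 degrees) (value of joint turntable above 1.31 rad).
It fails at once if the turntable is turned the wrong way (by more than 10 degrees) (value of joint turntable below -0.175 rad).
It fails at once if a tube is lifted out of its socket by 15 mm or tipped (height (world z) of any of tube_a_mid, tube_b_mid, tube_c_mid, tube_d_mid above 0.12 m or angle between any of tube_a_mid, tube_b_mid, tube_c_mid, tube_d_mid's own z axis and vertical above 0.5 rad).
It fails at once if another loose thing is shoved, lifted or carried more than 30 mm (distance of any of brown_bottle_mid, vial_1_mid, vial_2_mid, tape_roll_mid, carton_mid, bowl_mid from where it was at the start of the episode above 0.03 m).
It also fails if it takes over 40 s, if anything falls off the work surface, if the arm or the gripper's body presses on something with over 40 N, if the wrist force passes 120 N, or if a joint passes its speed limit or range.

## Working session

There is one attempt and no reset: what is moved stays moved. The work goes in short steps, Python scripts to look and compute and a tool call to move; the robot and the scene stay as the last step left them, time stands still between calls to the robot, and variables do not carry over. Pictures are saved under pics/ and viewed, at most 10 in all, crops included, and the job is handed in when it is done.

Besides the shell and the picture viewer there is one more tool, called after "Request:" in YAML: its name, and indented under it one key for each argument. servo_tool: Moves the arm, as the interface text tells. Its arguments: {"type":"object","properties":{"moves":{"type":"array","items":{"type":"object","properties":{"x":{"type":"number","minimum":-1,"maximum":1},"y":{"type":"number","minimum":-1,"maximum":1},"z":{"type":"number","minimum":-1,"maximum":1},"rx":{"type":"number","minimum":-1,"maximum":1},"ry":{"type":"number","minimum":-1,"maximum":1},"rz":{"type":"number","minimum":-1,"maximum":1}}}},"fingers":{"type":"number"},"squeeze":{"type":"number"}},"required":["moves"]}

```bash
mkdir -p pics
cat > h.py <<'E'
import numpy as np, cv2
from bench import bot
def ray(cam,uv,z):
    c=bot.get_calibration(cam);K=np.array(c["intrinsics"],float);D=np.array(c["D"],float)
    R=cv2.Rodrigues(np.array(c["rvec"],float))[0];t=np.array(c["tvec"],float).ravel()
    n=cv2.undistortPoints(np.array([[uv]],float),K,D).ravel()
    d=R.T@np.array([n[0],n[1],1]);o=-R.T@t
    return o+d*(z-o[2])/d[2]
def proj(cam,p):
    c=bot.get_calibration(cam)
    return cv2.projectPoints(np.array([p],float),np.array(c["rvec"],float),np.array(c["tvec"],float),np.array(c["intrinsics"],float),np.array(c["D"],float))[0].ravel()
E
python3 - <<'E'
from h import *
ims=[]
for c in("top","side"):
    im=bot.grab_frame(c);cv2.imwrite(f"pics/{c}0.png",im[:,:,::-1])
    for th,z in(("knob_top",104),("deck",66),("carousel",0),("tube_a_mid",144),("turntable",66)):
        for r in bot.masks_of(c,th)[:4]:
            ys,xs=np.nonzero(r["pixels"]);m=(xs.mean(),ys.mean())
            print(c,th,round(r["confidence"],2),r["extent"],np.round(m,1),ray(c,m,z).round(0))
print(bot.get_state())
E
```

```text
top deck 0.87 [269.9, 146.7, 85.6, 58.4] [320.  179.8] [574. -39.  66.]
top deck 0.69 [232.5, 255.2, 23.6, 19.6] [244.6 265.7] [329. 212.  66.]
top carousel 0.6 [272.9, 115.4, 99.3, 118.3] [323.9 180.5] [590. -53.   0.]
top tube_a_mid 0.24 [438.7, 226.1, 29.2, 21.7] [452.1 235.2] [ 354. -397.  144.]
top turntable 0.74 [275.9, 147.0, 79.8, 63.0] [320.1 180.1] [573. -39.  66.]
side deck 0.86 [319.3, 163.8, 72.0, 66.7] [351.6 204.1] [571. -51.  66.]
side carousel 0.81 [294.8, 164.9, 132.9, 98.4] [358.7 220.1] [598. -47.   0.]
side tube_a_mid 0.48 [379.8, 180.6, 8.8, 22.2] [382.4 188.6] [634. -98. 144.]
side turntable 0.91 [318.6, 164.7, 73.5, 65.3] [351.5 204.1] [571. -51.  66.]
{'t': 0.6, 'joint_positions': array([-1.30270663,  0.59925302, -0.0025216 ,  1.59939699,  0.00183231,
        0.94293579, -0.07981005]), 'qvel': array([-6.45226021e-04, -1.24260107e-03, -2.12342302e-03, -5.78184255e-05,
       -1.57863053e-03, -1.06361585e-04, -4.63334415e-04]), 'effort': array([-1.33348822e-03, -7.64396739e+01,  1.49485633e+00, -2.52602309e+01,
       -5.24819316e-02,  1.06226583e-02,  6.07605512e-05]), 'eef_pos': array([245.04974568, 682.32279085, 218.65246938]), 'tcp_rot': array([3.14157878e+00, 5.97082299e-05, 2.79685144e+00]), 'force': array([-0.4238696 ,  0.8516225 ,  0.05299223]), 'wrist_torque': array([ 0.00221286, -0.05698591,  0.02919519]), 'grasp_force': 0.0, 'grip_width': 1.001089375181567}
```

View pics/top0.png

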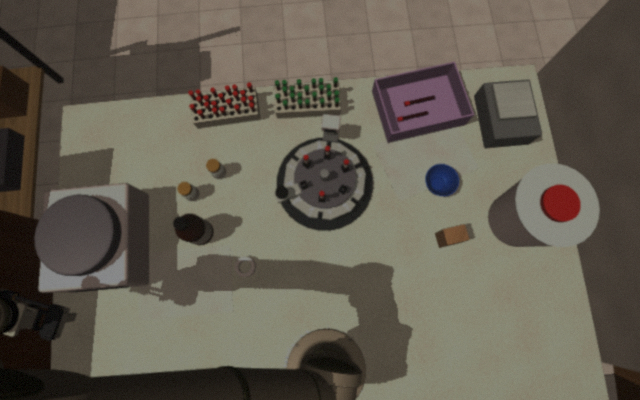

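View pics/side0.png

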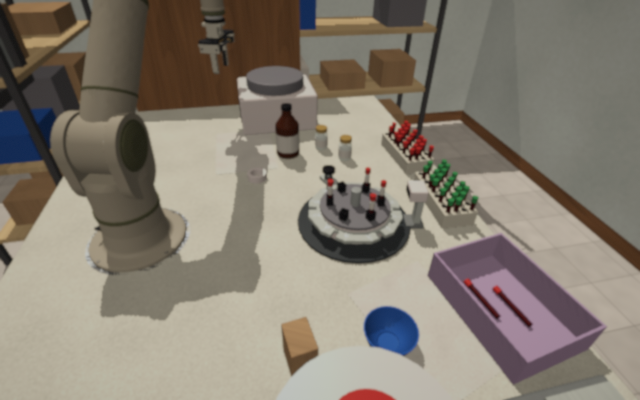

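The top view shows the carousel foot around (324,183), the knob near (282,192) and the reader at (330,125). In the side view the knob is at about (328,173). I'll zoom in next.

Run:
```python
from h import *
im=cv2.imread("pics/top0.png")[110:240,260:390];a=cv2.resize(im,(600,600),interpolation=cv2.INTER_CUBIC)
cv2.imwrite("pics/topc.png",cv2.convertScaleAbs(a,alpha=1.8))
im=cv2.imread("pics/side0.png")[150:265,290:440];cv2.imwrite("pics/sidec.png",cv2.convertScaleAbs(cv2.resize(im,(750,575),interpolation=cv2.INTER_CUBIC),alpha=1.5))
# carousel fit: dark foot outer boundary from top
r=bot.masks_of("top","carousel")[0]["pixels"].astype(np.uint8)
c=max(cv2.findContours(r,0,1)[0],key=len)
P=np.array([ray("top",p[0],10)[:2] for p in c])
from scipy.optimize import least_squares
f=least_squares(lambda q:np.hypot(*(P-q).T)-160,[580,-45],loss="soft_l1",f_scale=3);print(f.x)
C=f.x
for uv in [(282,192)]: 
    k=ray("top",uv,104);print(k,np.hypot(*(k[:2]-C)))
k=ray("side",(328.5,172),104);print(k)
print(ray("top",(330,120),129))
```

```text
[585.43471387 -50.84886753]
[536.35940144  79.85574523 104.        ] 139.61404688690916
[531.56213147  60.81030648 104.        ]
[743.95362083 -85.90942853 129.        ]
```

View pics/topc.png

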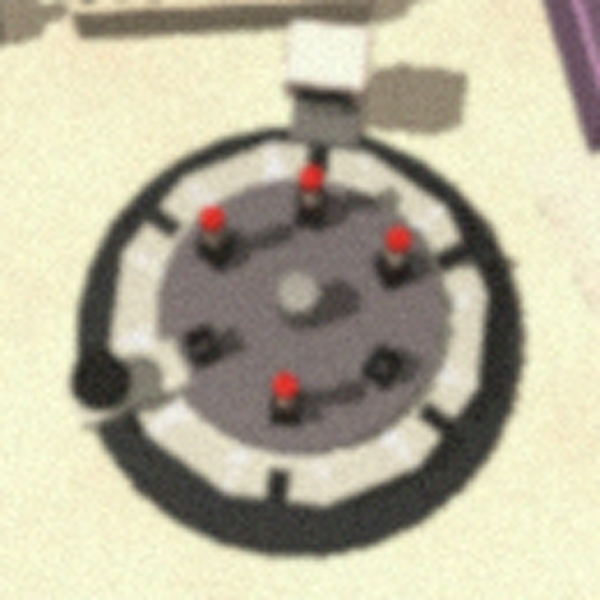

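View pics/sidec.png

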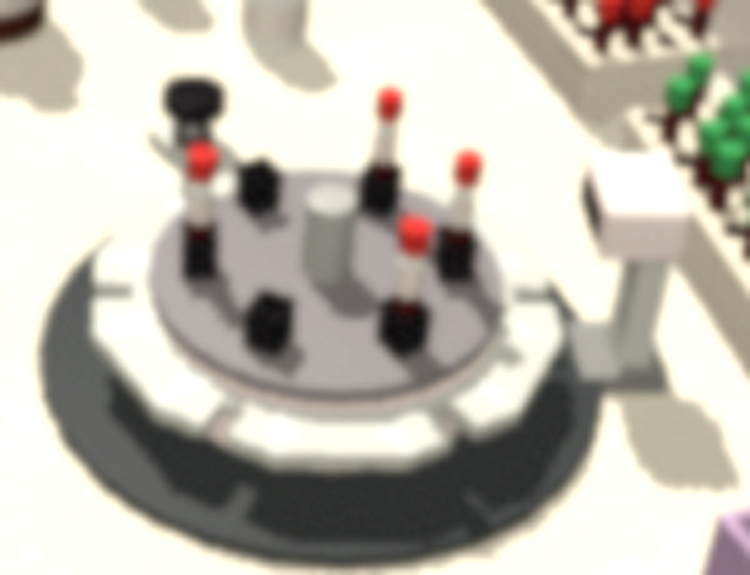

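The crops show the knob at topc (101,378), the hub top at (296,293) and the notches around it. In sidec the knob top is at (193,93).

Run:
```python
from h import *
from scipy.optimize import least_squares
T=lambda u,v:(260+(u+.5)/600*130-.5,110+(v+.5)/600*130-.5)
S=lambda u,v:(290+(u+.5)/5-.5,150+(v+.5)/5-.5)
print("hub",ray("top",T(296,291),116),ray("side",S(331,200),116))
kt=ray("top",T(100,378),99);ks=ray("side",S(193,94),104);print("knob",kt,ks)
N=np.array([ray("top",T(*p),50)[:2] for p in((160,219),(318,157),(455,255),(438,418),(278,487))])
ang0=[1,2,3,4,5]
def m(q): 
    a=q[2]-np.array(ang0)*np.pi/3
    return np.c_[q[0]+q[3]*np.cos(a),q[1]+q[3]*np.sin(a)]
f=least_squares(lambda q:(m(q)-N).ravel(),[580,-50,2,120]);q=f.x;print(q,np.abs(f.fun).max())
for k in(kt,ks):
  d=k[:2]-q[:2];print(np.hypot(*d),np.arctan2(d[1],d[0]))
d=ray("top",T(329,57),129)[:2]-q[:2];print("reader",np.hypot(*d),np.arctan2(d[1],d[0]))
for th in range(0,61,10):
    a=q[2]-np.radians(th);print(th,q[0]+142*np.cos(a),q[1]+142*np.sin(a))
```

```text
hub [581.34876754 -51.09913455 116.        ] [578.7394125  -53.25623746 116.        ]
knob [539.40602426  82.37683916  99.        ] [535.15561582  79.70046364 104.        ]
[581.73656154 -52.45908162   1.88130924 119.32135542] 1.1914703811311256
141.32444912297905 1.8749935442163215
140.1282623398834 1.909660948571539
reader 159.50587903936025 -0.22472038784201645
0 538.348878927352 82.75004898096512
10 562.4868544502646 88.23011049329725
20 587.209722582367 89.43540209550298
30 611.7662914858402 86.32930161215631
40 635.4104222407756 79.00618633468099
50 657.4236998986919 67.688565415108
60 677.1372621572093 52.72031903808605
```

Request:
servo_tool:
  moves:
    - {"x": 0.5,"y": -1,"rz": -0.46}
    - {"x": 0.5,"y": -1,"rz": -0.46}
    - {"x": 0.5,"y": -1,"rz": -0.46}
    - {"x": 0.5,"y": -1,"rz": -0.46}
    - {"x": 0.5,"y": -1,"rz": -0.46}
    - {"x": 0.5,"y": -1,"rz": -0.46}
    - {"x": 0.5,"y": -1,"rz": -0.46}
    - {"x": 0.5,"y": -1,"rz": -0.46}
  fingers: 0
  squeeze: 25

```text
validation failed for argument at $.mo...
```

```bash
python3 -c "
from bench import bot
print(bot.pinch_z)"
```

```text
18.8
```

The call was refused at `moves`. I'll send every field, with values inside the limits.

Request:
servo_tool:
  moves:
    - {"x": 0.5,"y": -0.99,"z": 0.0,"rx": 0.0,"ry": 0.0,"rz": -0.46}
    - {"x": 0.5,"y": -0.99,"z": 0.0,"rx": 0.0,"ry": 0.0,"rz": -0.46}
    - {"x": 0.5,"y": -0.99,"z": 0.0,"rx": 0.0,"ry": 0.0,"rz": -0.46}
    - {"x": 0.5,"y": -0.99,"z": 0.0,"rx": 0.0,"ry": 0.0,"rz": -0.46}
  fingers: 0.0
  squeeze: 25.0

```text
t: 1.05
eef_pos: [305.5, 562.4, 218.7]
tcp_rot: [3.141, 0.0, 2.611]
force: [-0.6, -0.3, 0.5]
grip_width: 1.0
grasp_force: 0.0
```

Request:
servo_tool:
  moves:
    - {"x": 0.5,"y": -0.99,"rz": -0.46}
    - {"x": 0.5,"y": -0.99,"rz": -0.46}
    - {"x": 0.5,"y": -0.99,"rz": -0.46}
    - {"x": 0.5,"y": -0.99,"rz": -0.46}
    - {"x": 0.5,"y": -0.99,"rz": -0.46}
    - {"x": 0.5,"y": -0.99,"rz": -0.46}
    - {"x": 0.5,"y": -0.99,"rz": -0.46}
    - {"x": 0.5,"y": -0.99,"rz": -0.46}

```text
validation failed for argument at $.mo...
```

Request:
servo_tool:
  moves:
    - {"x": 0.49,"y": -1.0,"z": 0.0,"rx": 0.0,"ry": 0.0,"rz": -0.46}
    - {"x": 0.49,"y": -1.0,"z": 0.0,"rx": 0.0,"ry": 0.0,"rz": -0.46}
    - {"x": 0.49,"y": -1.0,"z": 0.0,"rx": 0.0,"ry": 0.0,"rz": -0.46}
    - {"x": 0.49,"y": -1.0,"z": 0.0,"rx": 0.0,"ry": 0.0,"rz": -0.46}
    - {"x": 0.49,"y": -1.0,"z": 0.0,"rx": 0.0,"ry": 0.0,"rz": -0.46}
    - {"x": 0.49,"y": -1.0,"z": 0.0,"rx": 0.0,"ry": 0.0,"rz": -0.46}
    - {"x": 0.49,"y": -1.0,"z": 0.0,"rx": 0.0,"ry": 0.0,"rz": -0.46}
    - {"x": 0.49,"y": -1.0,"z": 0.0,"rx": 0.0,"ry": 0.0,"rz": -0.46}

```text
t: 1.85
eef_pos: [423.2, 322.4, 218.9]
tcp_rot: [3.141, -0.0, 2.243]
force: [0.3, -0.1, -0.4]
grip_width: 0.998
grasp_force: 0.0
```

Request:
servo_tool:
  moves:
    - {"x": 0.48,"y": -1.0,"z": 0.0,"rx": 0.0,"ry": 0.0,"rz": -0.45}
    - {"x": 0.48,"y": -1.0,"z": 0.0,"rx": 0.0,"ry": 0.0,"rz": -0.45}
    - {"x": 0.48,"y": -1.0,"z": 0.0,"rx": 0.0,"ry": 0.0,"rz": -0.45}
    - {"x": 0.48,"y": -1.0,"z": 0.0,"rx": 0.0,"ry": 0.0,"rz": -0.45}
    - {"x": 0.48,"y": -1.0,"z": 0.0,"rx": 0.0,"ry": 0.0,"rz": -0.45}
    - {"x": 0.48,"y": -1.0,"z": 0.0,"rx": 0.0,"ry": 0.0,"rz": -0.45}
    - {"x": 0.48,"y": -1.0,"z": 0.0,"rx": 0.0,"ry": 0.0,"rz": -0.45}
    - {"x": 0.48,"y": -1.0,"z": 0.0,"rx": 0.0,"ry": 0.0,"rz": -0.45}

```text
t: 2.65
eef_pos: [538.4, 82.3, 218.9]
tcp_rot: [3.141, -0.0, 1.883]
force: [0.7, 1.3, 0.2]
grip_width: 1.0
grasp_force: 0.0
```

Request:
servo_tool:
  moves:
    - {"x": 0.0,"y": 0.0,"z": -0.8,"rx": 0.0,"ry": 0.0,"rz": 0.0}
    - {"x": 0.0,"y": 0.0,"z": -0.8,"rx": 0.0,"ry": 0.0,"rz": 0.0}
    - {"x": 0.0,"y": 0.0,"z": -0.8,"rx": 0.0,"ry": 0.0,"rz": 0.0}
    - {"x": 0.0,"y": 0.0,"z": 0.0,"rx": 0.0,"ry": 0.0,"rz": 0.0}

```text
t: 3.05
eef_pos: [536.5, 83.3, 144.5]
tcp_rot: [-3.137, -0.0, 1.885]
force: [-0.0, -0.5, -0.2]
grip_width: 1.002
grasp_force: 0.0
```

Run:
```python
from h import *
for c in("top","side"):
    im=cv2.imread(f"pics/{c}0.png");im=bot.grab_frame(c)[:,:,::-1]
    o=(240,110) if c=="top" else(270,100)
    a=cv2.resize(im[o[1]:o[1]+130,o[0]:o[0]+150],(600,520),interpolation=cv2.INTER_CUBIC)
    cv2.imwrite(f"pics/{c}1.png",cv2.convertScaleAbs(a,alpha=1.6))
s=bot.get_state();print(s["eef_pos"],s["tcp_rot"],s["force"])
```

```text
[537.92917513  83.45651377 146.89758616] [-3.14100048e+00  6.56021674e-05  1.88464983e+00] [0.00678048 0.39539093 0.60011815]
```

View pics/side1.png

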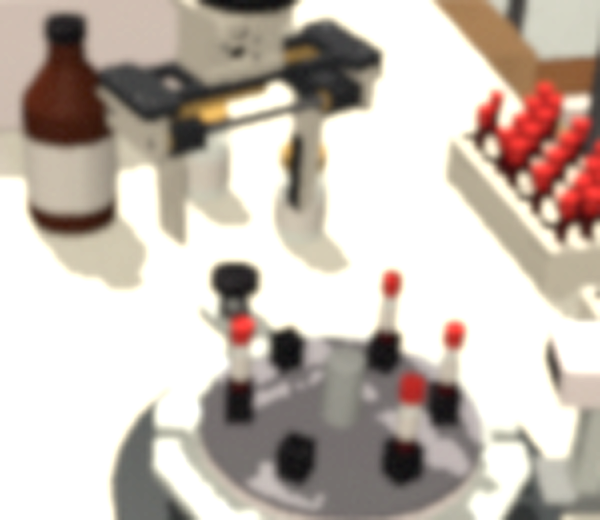

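View pics/top1.png

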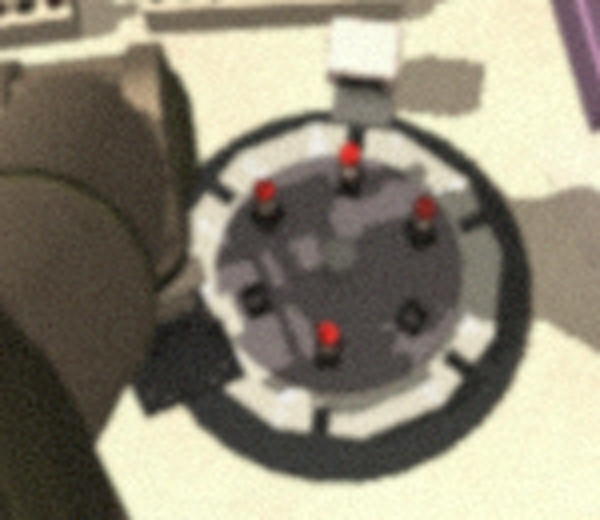

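Fingers straddle the knob: in side1 they sit at (175,240) and (300,210), and the knob is midway at (236,270). I'll descend and close.

Request:
servo_tool:
  moves:
    - {"x": 0.0,"y": -0.03,"z": -0.4,"rx": 0.0,"ry": 0.0,"rz": 0.0}
    - {"x": 0.0,"y": 0.0,"z": -0.4,"rx": 0.0,"ry": 0.0,"rz": 0.0}
    - {"x": 0.0,"y": 0.0,"z": -0.4,"rx": 0.0,"ry": 0.0,"rz": 0.0}
    - {"x": 0.0,"y": 0.0,"z": -0.4,"rx": 0.0,"ry": 0.0,"rz": 0.0}
    - {"x": 0.0,"y": 0.0,"z": -0.4,"rx": 0.0,"ry": 0.0,"rz": 0.0}
    - {"x": 0.0,"y": 0.0,"z": 0.0,"rx": 0.0,"ry": 0.0,"rz": 0.0}

```text
t: 3.75
eef_pos: [536.9, 82.5, 84.7]
tcp_rot: [-3.139, -0.0, 1.885]
force: [-0.3, -0.7, -0.1]
grip_width: 0.999
grasp_force: 0.0
```

Request:
servo_tool:
  moves:
    - {"x": 0.0,"y": 0.0,"z": 0.0,"rx": 0.0,"ry": 0.0,"rz": 0.0}
    - {"x": 0.0,"y": 0.0,"z": 0.0,"rx": 0.0,"ry": 0.0,"rz": 0.0}
    - {"x": 0.0,"y": 0.0,"z": 0.0,"rx": 0.0,"ry": 0.0,"rz": 0.0}
    - {"x": 0.0,"y": 0.0,"z": 0.0,"rx": 0.0,"ry": 0.0,"rz": 0.0}
    - {"x": 0.0,"y": 0.0,"z": 0.0,"rx": 0.0,"ry": 0.0,"rz": 0.0}
    - {"x": 0.0,"y": 0.0,"z": 0.0,"rx": 0.0,"ry": 0.0,"rz": 0.0}
    - {"x": 0.0,"y": 0.0,"z": 0.0,"rx": 0.0,"ry": 0.0,"rz": 0.0}
    - {"x": 0.0,"y": 0.0,"z": 0.0,"rx": 0.0,"ry": 0.0,"rz": 0.0}
  fingers: 1.0
  squeeze: 25.0

```text
t: 4.55
eef_pos: [537.9, 82.6, 86.7]
tcp_rot: [3.142, 0.0, 1.885]
force: [0.2, 0.3, 1.1]
grip_width: 0.423
grasp_force: 25.0
```

The opening is 0.423 × 93 mm, about 39 mm, which matches the knob, and there is almost no side force. Next I press it in.

Request:
servo_tool:
  moves:
    - {"x": 0.0,"y": 0.0,"z": -0.14,"rx": 0.0,"ry": 0.0,"rz": 0.0}
    - {"x": 0.0,"y": 0.0,"z": -0.14,"rx": 0.0,"ry": 0.0,"rz": 0.0}
    - {"x": 0.0,"y": 0.0,"z": -0.14,"rx": 0.0,"ry": 0.0,"rz": 0.0}
    - {"x": 0.0,"y": 0.0,"z": 0.0,"rx": 0.0,"ry": 0.0,"rz": 0.0}
    - {"x": 0.0,"y": 0.0,"z": 0.0,"rx": 0.0,"ry": 0.0,"rz": 0.0}
    - {"x": 0.0,"y": 0.0,"z": 0.0,"rx": 0.0,"ry": 0.0,"rz": 0.0}

```text
t: 5.15
eef_pos: [538.0, 82.7, 73.9]
tcp_rot: [3.141, -0.0, 1.885]
force: [0.1, -0.0, 6.0]
grip_width: 0.424
grasp_force: 25.0
```

Run:
```python
import numpy as np
C=np.array([581.2,-52.3]);a0=1.881
p=lambda t:C+142*np.array([np.cos(a0-np.radians(t)),np.sin(a0-np.radians(t))])
for t in range(0,66,3):print(t,p(t).round(1),((p(t+3)-p(t))/30).round(3))
```

```text
0 [537.9  82.9] [0.238 0.069]
3 [545.  85.] [0.241 0.057]
6 [552.2  86.7] [0.244 0.044]
9 [559.5  88. ] [0.246 0.031]
12 [566.9  89. ] [0.247 0.018]
15 [574.3  89.5] [0.248 0.006]
18 [581.8  89.7] [ 0.248 -0.007]
21 [589.2  89.5] [ 0.247 -0.02 ]
24 [596.6  88.9] [ 0.246 -0.033]
27 [604.   87.9] [ 0.243 -0.046]
30 [611.3  86.5] [ 0.241 -0.059]
33 [618.5  84.7] [ 0.237 -0.071]
36 [625.6  82.6] [ 0.233 -0.084]
39 [632.6  80.1] [ 0.229 -0.096]
42 [639.5  77.2] [ 0.223 -0.108]
45 [646.2  74. ] [ 0.217 -0.119]
48 [652.7  70.4] [ 0.211 -0.13 ]
51 [659.   66.5] [ 0.204 -0.141]
54 [665.1  62.2] [ 0.196 -0.152]
57 [671.   57.7] [ 0.188 -0.162]
60 [676.6  52.8] [ 0.179 -0.171]
63 [682.   47.7] [ 0.17 -0.18]
```

Request:
servo_tool:
  moves:
    - {"x": 0.238,"y": 0.069,"z": 0.0,"rx": 0.0,"ry": 0.0,"rz": -0.524}
    - {"x": 0.241,"y": 0.057,"z": 0.0,"rx": 0.0,"ry": 0.0,"rz": -0.524}
    - {"x": 0.244,"y": 0.044,"z": 0.0,"rx": 0.0,"ry": 0.0,"rz": -0.524}
    - {"x": 0.246,"y": 0.031,"z": 0.0,"rx": 0.0,"ry": 0.0,"rz": -0.524}
    - {"x": 0.247,"y": 0.018,"z": 0.0,"rx": 0.0,"ry": 0.0,"rz": -0.524}
    - {"x": 0.248,"y": 0.006,"z": 0.0,"rx": 0.0,"ry": 0.0,"rz": -0.524}
    - {"x": 0.248,"y": -0.007,"z": 0.0,"rx": 0.0,"ry": 0.0,"rz": -0.524}
    - {"x": 0.247,"y": -0.02,"z": 0.0,"rx": 0.0,"ry": 0.0,"rz": -0.524}

```text
t: 5.95
eef_pos: [596.7, 88.4, 73.9]
tcp_rot: [-3.141, 0.0, 1.463]
force: [-1.7, -0.3, 6.7]
grip_width: 0.426
grasp_force: 25.0
```

Request:
servo_tool:
  moves:
    - {"x": 0.246,"y": -0.033,"z": 0.0,"rx": 0.0,"ry": 0.0,"rz": -0.524}
    - {"x": 0.243,"y": -0.046,"z": 0.0,"rx": 0.0,"ry": 0.0,"rz": -0.524}
    - {"x": 0.241,"y": -0.059,"z": 0.0,"rx": 0.0,"ry": 0.0,"rz": -0.524}
    - {"x": 0.237,"y": -0.071,"z": 0.0,"rx": 0.0,"ry": 0.0,"rz": -0.524}
    - {"x": 0.233,"y": -0.084,"z": 0.0,"rx": 0.0,"ry": 0.0,"rz": -0.524}
    - {"x": 0.229,"y": -0.096,"z": 0.0,"rx": 0.0,"ry": 0.0,"rz": -0.524}
    - {"x": 0.223,"y": -0.108,"z": 0.0,"rx": 0.0,"ry": 0.0,"rz": -0.524}
    - {"x": 0.217,"y": -0.119,"z": 0.0,"rx": 0.0,"ry": 0.0,"rz": -0.524}

```text
t: 6.75
eef_pos: [652.4, 69.6, 73.8]
tcp_rot: [-3.141, 0.001, 1.044]
force: [-2.5, -1.2, 6.3]
grip_width: 0.422
grasp_force: 25.0
```

Request:
servo_tool:
  moves:
    - {"x": 0.211,"y": -0.13,"z": 0.0,"rx": 0.0,"ry": 0.0,"rz": -0.524}
    - {"x": 0.204,"y": -0.141,"z": 0.0,"rx": 0.0,"ry": 0.0,"rz": -0.524}
    - {"x": 0.131,"y": -0.101,"z": 0.0,"rx": 0.0,"ry": 0.0,"rz": -0.349}
    - {"x": 0.0,"y": 0.0,"z": 0.0,"rx": 0.0,"ry": 0.0,"rz": 0.0}
    - {"x": 0.0,"y": 0.0,"z": 0.0,"rx": 0.0,"ry": 0.0,"rz": 0.0}

```text
t: 7.25
eef_pos: [668.5, 58.4, 73.7]
tcp_rot: [-3.141, 0.001, 0.905]
force: [-2.4, -0.7, 7.2]
grip_width: 0.427
grasp_force: 25.0
```

Request:
servo_tool:
  moves:
    - {"x": 0.0,"y": 0.0,"z": 0.0,"rx": 0.0,"ry": 0.0,"rz": 0.0}
    - {"x": 0.0,"y": 0.0,"z": 0.07,"rx": 0.0,"ry": 0.0,"rz": 0.0}
    - {"x": 0.0,"y": 0.0,"z": 0.07,"rx": 0.0,"ry": 0.0,"rz": 0.0}
    - {"x": 0.0,"y": 0.0,"z": 0.0,"rx": 0.0,"ry": 0.0,"rz": 0.0}
    - {"x": 0.0,"y": 0.0,"z": 0.0,"rx": 0.0,"ry": 0.0,"rz": 0.0}
  fingers: 1.0
  squeeze: 8.0

```text
t: 7.75
eef_pos: [668.7, 58.3, 77.3]
tcp_rot: [-3.141, 0.002, 0.906]
force: [0.7, -3.2, -7.8]
grip_width: 0.428
grasp_force: 8.0
```

Request:
servo_tool:
  moves:
    - {"x": 0.032,"y": -0.027,"z": 0.0,"rx": 0.0,"ry": 0.0,"rz": -0.087}
    - {"x": 0.032,"y": -0.027,"z": 0.0,"rx": 0.0,"ry": 0.0,"rz": -0.087}
    - {"x": 0.032,"y": -0.027,"z": 0.0,"rx": 0.0,"ry": 0.0,"rz": -0.087}
    - {"x": 0.032,"y": -0.027,"z": 0.0,"rx": 0.0,"ry": 0.0,"rz": -0.087}
    - {"x": 0.032,"y": -0.027,"z": 0.0,"rx": 0.0,"ry": 0.0,"rz": -0.087}
    - {"x": 0.032,"y": -0.027,"z": 0.0,"rx": 0.0,"ry": 0.0,"rz": -0.087}
    - {"x": 0.0,"y": 0.0,"z": 0.0,"rx": 0.0,"ry": 0.0,"rz": 0.0}

```text
t: 8.45
eef_pos: [675.4, 53.1, 79.2]
tcp_rot: [3.141, -0.001, 0.853]
force: [-3.4, -2.8, 5.1]
grip_width: 0.426
grasp_force: 8.0
```

The vertical force has flipped from -7.8 N to +5 N. The dog is at the notch and only the hand is holding it down, so I'll let it rise and then release.

Request:
servo_tool:
  moves:
    - {"x": 0.01,"y": -0.01,"z": 0.1,"rx": 0.0,"ry": 0.0,"rz": 0.0}
    - {"x": 0.0,"y": 0.0,"z": 0.1,"rx": 0.0,"ry": 0.0,"rz": 0.0}
    - {"x": 0.0,"y": 0.0,"z": 0.1,"rx": 0.0,"ry": 0.0,"rz": 0.0}
    - {"x": 0.0,"y": 0.0,"z": 0.0,"rx": 0.0,"ry": 0.0,"rz": 0.0}
    - {"x": 0.0,"y": 0.0,"z": 0.0,"rx": 0.0,"ry": 0.0,"rz": 0.0}

```text
t: 8.95
eef_pos: [675.2, 53.6, 87.4]
tcp_rot: [3.141, -0.0, 0.854]
force: [-3.3, -3.4, 1.9]
grip_width: 0.43
grasp_force: 8.0
```

Request:
servo_tool:
  moves:
    - {"x": 0.0,"y": 0.0,"z": 0.0,"rx": 0.0,"ry": 0.0,"rz": 0.0}
    - {"x": 0.0,"y": 0.0,"z": 0.0,"rx": 0.0,"ry": 0.0,"rz": 0.0}
    - {"x": 0.0,"y": 0.0,"z": 0.0,"rx": 0.0,"ry": 0.0,"rz": 0.0}
    - {"x": 0.0,"y": 0.0,"z": 0.0,"rx": 0.0,"ry": 0.0,"rz": 0.0}
    - {"x": 0.0,"y": 0.0,"z": 0.0,"rx": 0.0,"ry": 0.0,"rz": 0.0}
    - {"x": 0.0,"y": 0.0,"z": 0.0,"rx": 0.0,"ry": 0.0,"rz": 0.0}
  fingers: 0.0

```text
t: 9.55
eef_pos: [675.2, 53.8, 87.3]
tcp_rot: [3.141, -0.0, 0.855]
force: [0.5, -0.3, -0.5]
grip_width: 0.891
grasp_force: 0.0
```

Request:
servo_tool:
  moves:
    - {"x": 0.0,"y": 0.0,"z": 0.4,"rx": 0.0,"ry": 0.0,"rz": 0.0}
    - {"x": 0.0,"y": 0.0,"z": 0.6,"rx": 0.0,"ry": 0.0,"rz": 0.0}
    - {"x": 0.0,"y": 0.0,"z": 0.8,"rx": 0.0,"ry": 0.0,"rz": 0.0}
    - {"x": 0.0,"y": 0.0,"z": 0.8,"rx": 0.0,"ry": 0.0,"rz": 0.0}
    - {"x": 0.0,"y": 0.0,"z": 0.8,"rx": 0.0,"ry": 0.0,"rz": 0.0}
    - {"x": 0.0,"y": 0.0,"z": 0.8,"rx": 0.0,"ry": 0.0,"rz": 0.0}
    - {"x": 0.0,"y": 0.0,"z": 0.0,"rx": 0.0,"ry": 0.0,"rz": 0.0}

```text
t: 10.25
eef_pos: [676.9, 53.3, 217.5]
tcp_rot: [3.138, -0.004, 0.854]
force: [-0.9, -0.1, 0.8]
grip_width: 1.002
grasp_force: 0.0
```

Run:
```python
from h import *
im=bot.grab_frame("side")[:,:,::-1]
a=cv2.resize(im[130:260,270:440],(680,520),interpolation=cv2.INTER_CUBIC)
cv2.imwrite("pics/side2.png",cv2.convertScaleAbs(a,alpha=1.5))
for z in(104,94):
  u=proj("side",(676.6,52.8,z));print((u-[270,130])*4)
s=bot.get_state();print(s["eef_pos"],s["force"],s["grip_width"])
```

```text
[427.14345642 153.59369   ]
[425.68096972 164.90710116]
[675.97296355  53.61128283 215.46844119] [-0.34270573  0.26810619 -0.15952501] 0.9999934561393825
```

View pics/side2.png

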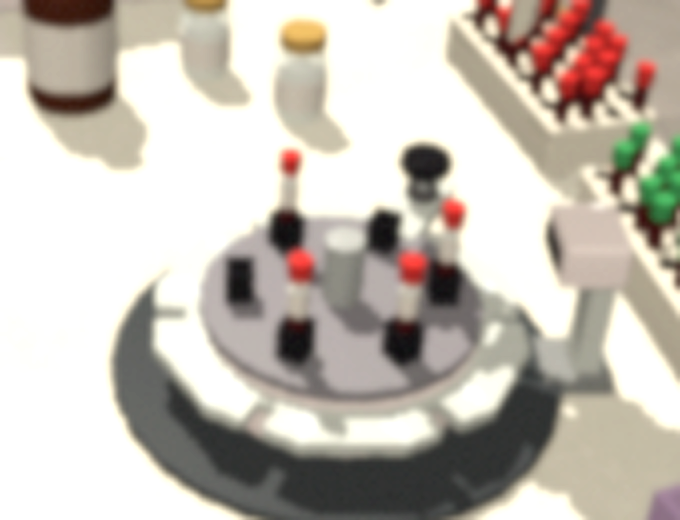

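In side2 the knob top is at about (426,157). The prediction was (427,154) if fully up and (426,165) if held down by the plate, so it is up. All four tubes are standing and the vials and bottle have not moved.

```bash
python3 -c "
from bench import bot
print(bot.job_done())"
```

```text
the job is handed in; nothing more can be done
None
```

The turntable was turned one station clockwise (about 60° by the arm's position), the plunger looks fully up in the next notch, the four tubes are standing, and the job is handed in; no verdict was returned.

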